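# Reset the air valve of the slide leak tester: unlock, close, two turns open

### The job

The air valve of the leak tester is locked by a hinged steel hasp that bars the way of its wheel's upright crank handle: swing the hasp up off its catch and right over to the outside, where it must stay. Then take the handle, turn the wheel clockwise until the valve is shut against its stop, back it off counter-clockwise exactly two full turns, and finish with the handle still held in the gripper and at rest. Do not disturb the things lying round the valve.

Things in the scene. Friction and masses are not known exactly. Their poses are not given: they have to be found in the camera images.
- valve_stand: The valve on its dark steel base plate (160 mm along x, 250 mm along y, 8 mm thick), fixed to the bench. Origin on the bench under the centre of the plate, on the axis of the valve wheel; z up. The robot's side is -x. A brass valve and copper pipe stubs lie along y below the wheel (up to 45 mm high). Along the line x = -45 mm stand two posts: at y = +68 mm the hinge post of the hasp (88 mm high), at y = -68 mm the catch post (78 mm high, its staple reaching 95 mm).
- wheel_hub (a point): Top centre of the wheel's hub, on the wheel's upright axis, 69 mm above the bench. The wheel is a dark spoked ring, 136 mm across, its rim 52 to 64 mm above the bench.
- wheel (a joint): Angle of the valve wheel (rad): 0 = shut against its fixed stop; it grows as the wheel is turned counter-clockwise seen from above (opening), 6.283 a turn, up to 20.4. At the start it stands between 1.3 and 4.9. Dry friction: about 3 N at the handle; the wheel stays where it is left. Seen from above, the handle lies from the wheel's axis at angle pi + (joint value) counter-clockwise from the stand's x axis: when shut it points to the stand's -x.
- handle_grip (a point): Point on the axis of the upright black crank handle, at the height to grip it: 50 mm from the wheel's axis and 102 mm above the bench. The handle is a round grip 24 mm thick, from 76 to 120 mm above the bench, and spins freely on its pin, so a gripper holding it from above need not turn as it is led round the circle.
- hasp (a joint): Angle of the hasp (rad): 0 = lying level over the catch, barring the handle; grows as it is swung up (1.57 = upright) and over to the outside, stop at 2.9. It turns about a level axis along the stand's x through point hasp_hinge; stiff hinge (about 0.12 Nm), it stays where it is left.
- hasp_hinge (a point): Point on the hasp's hinge axis, at (-45, +68, 82) mm in the stand's frame. The hasp, a steel strap 16 mm wide and 5 mm thick, reaches from here along the stand's -y when closed.
- hasp_lug (a point): Centre of the thumb lug at the free end of the hasp, 161 mm from the hinge axis, 4 mm above the strap's mid-plane, 86 mm above the bench when closed. The lug is 16 mm wide along the hinge axis (pinch it across this width: it can then pivot between the fingers as it is swung), 22 mm long, 16 mm thick; free all round except the catch post 24 mm nearer the hinge.
- ferrule: Bystander, loose: small brass ferrule, 23 mm across, 22 mm high. Origin at the centre of its underside.
- tube_stub: Bystander, loose: short brass tube stub, 34 mm long, 11 mm thick. Origin at the centre of its underside.
- water_key: Bystander, loose: small brass water key (curved lever), 57 mm long. Origin at the centre of its underside.
- mouthpiece: Bystander, loose: plated mouthpiece standing on its cup, 38 mm across, 83 mm high. Origin at the centre of its underside.
- glass_lid: Bystander, loose: faceted glass jar lid with a knob, 51 mm across, 35 mm high. Origin at the centre of its underside.

How it is judged (in metres and radians):
On the way, in this order (a step that is already met when the one before it is completed fails the run):
1. the hasp is swung up off its catch and over to the outside (value of joint hasp above 1.9 rad), for 0.2 s.
2. the valve is shut against its stop (value of joint wheel below 0.06 rad), for 0.2 s.
3. the wheel is two turns open, the handle held (value of joint wheel between 12.346 and 12.786 rad and contact force between the fingers and handle above 2 N), for 0.2 s.
At the end, for the whole second after the job is handed in: The wheel stands two full turns (12.57 rad, within 0.22 rad) from its stop and at rest (under 0.08 rad/s), the fingers hold its handle with more than 2 N, and the hasp is still swung over to the outside (more than 1.9 rad) (all of step 3 and value of joint hasp above 1.9 rad and velocity of joint wheel between -0.08 and 0.08 rad/s); the arm keeps its last pose, push and grip.
It fails at once if one of the bystanders lying round is moved more than 30 mm (distance of any of ferrule, tube_stub, water_key, mouthpiece, glass_lid from where it was at the start of the episode above 0.03 m).
It also fails if it takes over 72 s, if anything falls off the work surface, if the arm or the gripper's body presses on something with over 40 N, if the wrist force passes 120 N, or if a joint passes its speed limit or range.

### The arm

A 7-joint arm with a two-finger parallel gripper is mounted at the origin on a cart in front of the work surface, level with it; the furniture and walls round the work are solid. World frame = base frame: x ahead of the robot, y to its left, z up, the work surface at z = 0. Lengths are in mm, angles in rad, forces in N, time in s.
With the tool pointing down it reaches from about 425 to 975 mm from the base axis. Payload 16.7 kg.
Tool frame: the origin (TCP) lies on the front face of the gripper's body, between the roots of the fingers; the fingertips stand 73 mm ahead of it and the grasp point (between the pads) lies 54 mm ahead of it; z points along the fingers, y is the line along which they close (so a half turn about z gives the same grasp; the last joint's range is limited). The gripper opens to 85 mm and grips with 20 to 120 N. Pads are 22 mm wide; open, the fingers measure 114 mm over their backs; the gripper's body (76 mm by 85 mm) begins 54 mm behind the grasp point. The pads swing forward as they close: fully open they stand 13 mm farther back than shut.
Start: joints at [1.02, 0.426, 0.074, 1.606, -0.034, 1.111, -0.067], TCP at [263.941, -621.221, 303.902] pointing down, gripper open.
Joint ranges: [-2.85, 2.85], [-0.5, 2.14], [-1.23, 1.37], [0.21, 2.46], [-1.02, 4.16], [0.16, 2.05], [-2.73, 2.73]. Speed limits (rad/s): [1.89, 1.89, 2.39, 2.39, 3.01, 3.01, 3.01].

### API

Orientations are given as a unit quaternion [x, y, z, w].
In Python, from plant import * gives the robot as it stands.
- The arm moves only by the tool send_rows, never from a script. Its argument "plan" is a list of rows, each a list of 7 numbers: the turn, a rotation vector about the world's x, y, z in units of 6 degrees (1.0 is 6 degrees), then the shift along the world's x, y, z in units of 25 mm (1.0 is 25 mm), then the gripper's target within -1 to 1 (fully open at 1, half-way at 0, shut at -1). In form: [[rx, ry, rz, tx, ty, tz, fingers], ...]. A call has 1 to 12 rows; each row is the pose to reach, as a shift and turn from the pose commanded when the call began; what a row does not reach only later rows make up. A row lasts 1/8 s, in which the tool goes at most 62.5 mm and 10.7 degrees, less where a joint would pass 70% of its speed; a pose out of reach is approached as far as the arm can. A call with a gripper value outside its range is refused whole. The fingers move at their own pace and stop on an object; "force" is the grip in N (left out, the last holds). Time passes only in rows, so rows that repeat a pose let the fingers close. It gives the time, the measured TCP pose, the force, the opening and the grip force at its end, in the units of the state.
- get_state(): the state, without advancing time (a new reading comes with each control period).
- snapshot(name): name is "scene" or "top" or "wrist"; returns a dict with "pixels" (480x640x3 uint8, red, green, blue), "range_z" (480x640 float32, mm along the optical axis (not along the pixel's ray), 0 where there is no reading), "fx", "fy", "cx", "cy" (pixels), "R" (3x3) and "t" (3): a world point X has camera coordinates R X + t; the wrist camera has in their place "T_tool_cam" (4x4, takes a point from camera to tool coordinates, whose origin is the TCP and whose axes are the flange's). Camera axes: x right, y down, z forward; pixel columns grow to the right and rows downward; lengths in mm; the calibration is good to about 2 mm. A picture is of the moment at which its call begins: read the wrist's pose just before it.
- finish_job(): hands the job in; it is judged then, once.
Trained networks look in a picture, given as the dict that the camera call returned (one of the last four; its "shot" number tells which), for a name from the list of things; names that differ only in an ending like _2 or _b are one class to them, and where a whole thing is asked for, a point or a joint stands for the part that bears it (a point fixed in the world has none). Each returns a list of dicts, best first, with "conf" (0 to 1); they miss things now and then, are a little off and sometimes report something else, mostly with a low value. They report only what shows in the picture. A call takes as long as a camera call.
- outline_of(picture, target): "pixels" (480x640 bool, what is visible of it) and "uv" ([column, row] in pixels, amid what is visible of it).
- spot_point(picture, target): "uv" ([column, row] in pixels: a listed point, or the origin of a listed thing).
The state is a dict: "time_s": time; "q": joint angles; "joint_velocities": joint speeds; "effort": joint torques, N m; "position": TCP position; "tcp_rot": TCP orientation; "contact_force": force on the tool from outside, world axes, zero at the start; "ft_torque": the same for the moment, N m; "grip_width": finger opening in mm; "grasp_force": force on a finger pad.
Only numpy, scipy, OpenCV 4.12 (cv2) and the standard library are available. Lean on these libraries where they do the work, as an engineer would, in place of code of your own. Each camera call takes 0.05 s, during which the arm holds its last target. There are 200 camera calls.

## Working session

There is one attempt and no reset: what is moved stays moved. The work goes in short steps, Python scripts to look and compute and a tool call to move; the robot and the scene stay as the last step left them, time stands still between calls to the robot, and variables do not carry over. Pictures are saved under pics/ and viewed, at most 10 in all, crops included, and the job is handed in when it is done.

Besides the shell and the picture viewer there is one more tool, called as name([rows], argument=value, ...), one row to a line, values as JSON. send_rows: Moves the arm, as the interface text tells. Its arguments: {"type":"object","properties":{"plan":{"type":"array"},"force":{"type":"number"}},"required":["plan"]}

```bash
ls; mkdir -p pics; cat > h.py <<'E'
from plant import *
import numpy as np, cv2
from scipy.spatial.transform import Rotation as Ro
def w(p,uv,z=None):
    R=np.array(p["R"]);t=np.array(p["t"]).ravel()
    d=np.array([(uv[0]-p["cx"])/p["fx"],(uv[1]-p["cy"])/p["fy"],1.])
    if z is None:
        k=p["range_z"][int(round(uv[1])),int(round(uv[0]))]
        return R.T@(d*k-t)
    c=-R.T@t; r=R.T@d
    return c+r*(z-c[2])/r[2]
E
python3 - <<'E'
from h import *
s=get_state();print({k:np.round(v,3) for k,v in s.items()})
Z=dict(valve_stand=0,wheel_hub=69,handle_grip=102,hasp_hinge=82,hasp_lug=86,ferrule=0,tube_stub=0,water_key=0,mouthpiece=0,glass_lid=0)
for n in("top","scene"):
    p=snapshot(n);cv2.imwrite(f"pics/{n}1.png",p["pixels"][:,:,::-1])
    for k,z in Z.items():
        r=spot_point(p,k)
        for a in r[:1]: print(n,k,np.round(a["uv"]),round(a["conf"],2),np.round(w(p,a["uv"],z),0),np.round(w(p,a["uv"]),0))
E
```

```text
pics
{'time_s': np.float64(0.0), 'q': array([ 1.02 ,  0.427,  0.074,  1.607, -0.034,  1.111, -0.067]), 'joint_velocities': array([-0.001,  0.   ,  0.   , -0.001,  0.   ,  0.   , -0.001]), 'effort': array([-0.0000e+00, -9.4982e+01,  3.7610e+00, -4.6351e+01,  1.9000e-02,
        1.0000e-02,  0.0000e+00]), 'position': array([ 263.824, -620.987,  303.214]), 'tcp_rot': array([ 0.98 ,  0.2  , -0.   , -0.001]), 'contact_force': array([0.253, 0.008, 0.369]), 'ft_torque': array([-0.023, -0.021,  0.028]), 'grasp_force': np.float64(0.0), 'grip_width': np.float64(85.234)}
top valve_stand [293. 242.] 0.78 [570.  61.   0.] [565.  58.  41.]
top wheel_hub [293. 229.] 0.56 [587.  54.  69.] [587.  54.  69.]
top handle_grip [321. 231.] 0.68 [578.   2. 102.] [576.   2. 124.]
top hasp_hinge [252. 249.] 0.68 [550. 130.  82.] [549. 129.  89.]
top hasp_lug [338. 264.] 0.72 [519. -28.  86.] [518. -28. 103.]
top ferrule [320. 303.] 0.58 [449.   9.   0.] [449.   9.   3.]
top tube_stub [270. 293.] 0.69 [470. 108.   0.] [470. 106.  13.]
top water_key [297. 173.] 0.48 [709.  51.   0.] [706.  50.  12.]
top mouthpiece [341. 180.] 0.56 [693. -37.   0.] [685. -37.  39.]
top glass_lid [452. 262.] 0.65 [ 524. -251.    0.] [ 522. -245.   34.]
scene valve_stand [305. 288.] 0.88 [578.  58.   0.] [547. 114.  84.]
scene handle_grip [319. 236.] 0.62 [576.   3. 102.] [571.  14. 116.]
scene hasp_hinge [299. 295.] 0.86 [550. 133.  82.] [548. 135.  85.]
scene hasp_lug [356. 243.] 0.77 [508. -29.  86.] [506. -23.  93.]
scene ferrule [374. 289.] 0.48 [451.  -3.   0.] [451.  -4.  -2.]
scene tube_stub [344. 325.] 0.63 [471. 102.   0.] [469. 106.   6.]
scene water_key [346. 327.] 0.55 [466. 104.   0.] [467. 102.  -4.]
scene mouthpiece [277. 240.] 0.67 [697. -31.   0.] [690. -21.  12.]
scene glass_lid [385. 205.] 0.68 [ 522. -255.    0.] [ 517. -236.   16.]
```

View pics/top1.png

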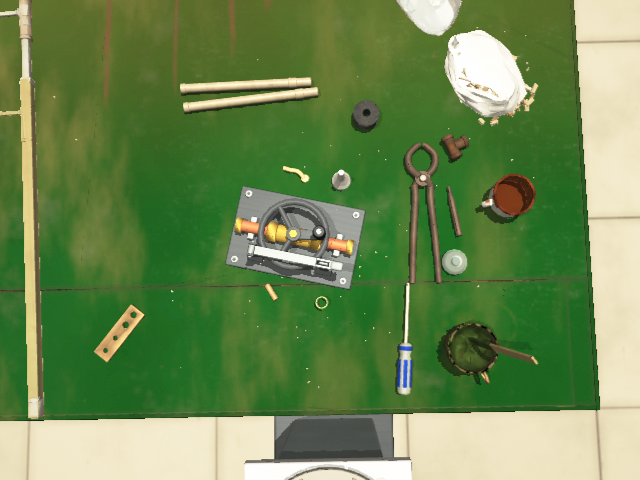

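View pics/scene1.png

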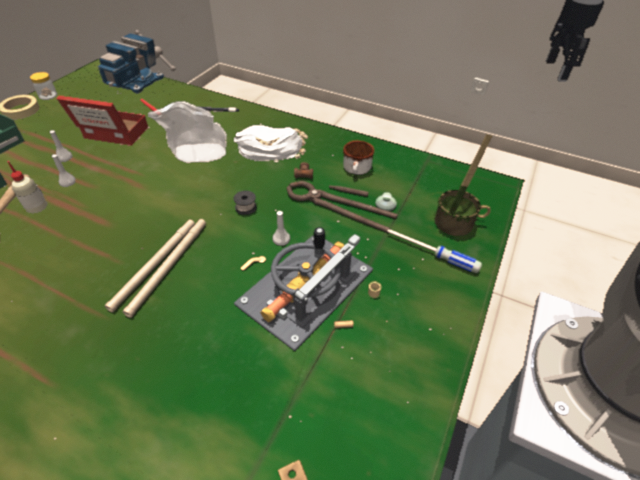

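The valve stand is at about (581,56), yaw about -0.19. The hasp runs from (252,249) to (338,264) in the top image, and hinge to lug measures 161 mm, as it should. The handle is at (321,231), on the stand's -y side (q≈1.7). I'm moving above the lug.

send_rows([
  [0,0,0.5,0.6,1.4,0,0],
  [0,0,1.4,1.5,3.5,0,0],
  [0,0,2.4,2.4,5.7,-0.2,0],
  [0,0,3.4,3.4,8,-0.4,0],
  [0,0,4.5,4.4,10.3,-0.6,0],
  [0,0,5.5,5.4,12.6,-0.9,0],
  [0,0,6.5,6.4,14.9,-1.1,0],
  [0,0,7.4,7.4,17.2,-1.3,0],
  [0,0,8.3,8.4,19.5,-1.5,0],
  [0,0,9,9.3,21.7,-1.7,0],
  [0,0,9.3,10,23.2,-1.8,0],
  [0,0,9.3,10.2,23.7,-1.8,0],
])

```text
time_s: 2.6
position: [519.6, -26.2, 258.8]
tcp_rot: [0.772, 0.636, 0.0, -0.0]
contact_force: [-0.0, -0.8, 0.8]
grip_width: 42.7
grasp_force: 0.0
```

```bash
cat >> h.py <<'E'
def ww(p,s,uv,z):
    T=np.array(p["T_tool_cam"]);R=Ro.from_quat(s["tcp_rot"]).as_matrix();t=np.array(s["position"])
    d=np.array([(uv[0]-p["cx"])/p["fx"],(uv[1]-p["cy"])/p["fy"],1.])
    c=R@T[:3,3]+t; r=R@T[:3,:3]@d
    return c+r*(z-c[2])/r[2]
E
python3 - <<'E'
from h import *
s=get_state();print(s["time_s"],np.round(s["q"],2),np.round(s["position"],1),np.round(s["tcp_rot"],3),s["grip_width"],s["contact_force"])
p=snapshot("wrist");cv2.imwrite("pics/w1.png",p["pixels"][:,:,::-1])
for k,z in dict(wheel_hub=69,handle_grip=102,hasp_hinge=82,hasp_lug=86).items():
    for a in spot_point(p,k)[:1]: print(k,np.round(a["uv"]),round(a["conf"],2),np.round(ww(p,s,a["uv"],z),1))
E
```

```text
2.6 [ 0.3   0.25 -0.43  1.97  0.13  0.94 -0.39] [519.6 -26.2 258.8] [ 0.772  0.636  0.    -0.   ] 42.65873262146339 [-0.01086481 -0.80036418  0.83415965]
wheel_hub [381. 113.] 0.81 [580.7  53.7  69. ]
handle_grip [396. 185.] 0.85 [577.9   5.8 102. ]
hasp_lug [315. 245.] 0.94 [516.1 -29.6  86. ]
```

View pics/w1.png

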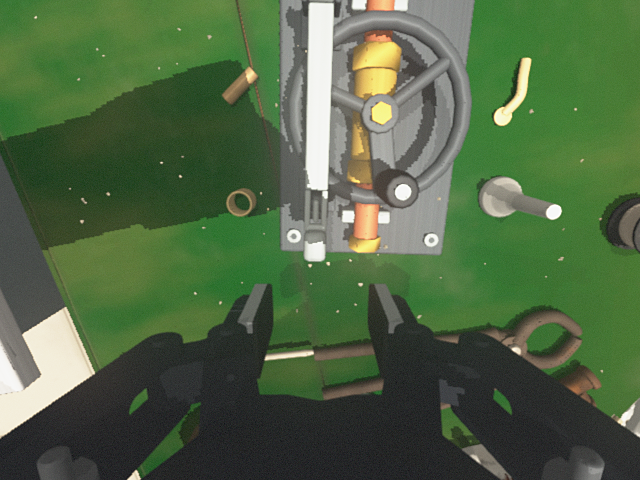

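Wrist picture: the lug is at (315,245), between the fingers' line, and the handle is at (401,190). Next I descend and pinch the lug.

send_rows([
  [0,0,0,-0.04,0,-1,0],
  [0,0,0,-0.04,0,-2.2,0],
  [0,0,0,-0.04,0,-3.4,0],
  [0,0,0,-0.04,0,-4.3,0],
  [0,0,0,-0.04,0,-4.75,0],
  [0,0,0,-0.04,0,-4.75,0],
  [0,0,0,-0.04,0,-4.75,-1],
  [0,0,0,-0.04,0,-4.75,-1],
  [0,0,0,-0.04,0,-4.75,-1],
  [0,0,0,-0.04,0,-4.75,-1],
], force=40)

```text
time_s: 4.1
position: [515.8, -28.6, 140.0]
tcp_rot: [0.773, 0.635, -0.002, -0.001]
contact_force: [-12.8, 2.2, 1.4]
grip_width: 15.6
grasp_force: 42.1
```

```bash
python3 - <<'E'
import numpy as np
def f(t):
    y=(-161*np.cos(t)+4*np.sin(t)+161)/25; z=(161*np.sin(t)+4*np.cos(t)-4)/25
    return np.array([.193*y,.981*y,z])
th=np.linspace(0,2.4,24+1)
for a in (0,12):
    for i in range(a+1,a+13): print(round(th[i],2),np.round(f(th[i])-f(th[a]),2).tolist())
E
```

```text
0.1 [0.01, 0.05, 0.64]
0.2 [0.03, 0.16, 1.28]
0.3 [0.06, 0.33, 1.9]
0.4 [0.11, 0.56, 2.5]
0.5 [0.17, 0.85, 3.07]
0.6 [0.23, 1.19, 3.61]
0.7 [0.31, 1.59, 4.11]
0.8 [0.4, 2.03, 4.57]
0.9 [0.49, 2.51, 4.98]
1.0 [0.6, 3.04, 5.35]
1.1 [0.71, 3.59, 5.65]
1.2 [0.82, 4.17, 5.9]
1.3 [0.12, 0.6, 0.19]
1.4 [0.24, 1.22, 0.31]
1.5 [0.36, 1.85, 0.37]
1.6 [0.49, 2.48, 0.37]
1.7 [0.61, 3.11, 0.31]
1.8 [0.73, 3.73, 0.17]
1.9 [0.85, 4.33, -0.02]
2.0 [0.97, 4.91, -0.27]
2.1 [1.08, 5.47, -0.58]
2.2 [1.18, 5.99, -0.95]
2.3 [1.27, 6.47, -1.36]
2.4 [1.36, 6.91, -1.83]
```

send_rows([
  [0,0,0,-0.06,0.05,0.64,-1],
  [0,0,0,-0.04,0.16,1.28,-1],
  [0,0,0,-0.01,0.33,1.9,-1],
  [0,0,0,0.04,0.56,2.5,-1],
  [0,0,0,0.1,0.85,3.07,-1],
  [0,0,0,0.16,1.19,3.61,-1],
  [0,0,0,0.24,1.59,4.11,-1],
  [0,0,0,0.33,2.03,4.57,-1],
  [0,0,0,0.42,2.51,4.98,-1],
  [0,0,0,0.53,3.04,5.35,-1],
  [0,0,0,0.64,3.59,5.65,-1],
  [0,0,0,0.75,4.17,5.9,-1],
])

```text
time_s: 5.6
position: [538.0, 76.2, 288.6]
tcp_rot: [0.773, 0.635, 0.001, 0.001]
contact_force: [11.4, -3.6, -7.8]
grip_width: 15.3
grasp_force: 39.1
```

send_rows([
  [0,0,0,0.1,0.6,0.19,-1],
  [0,0,0,0.22,1.22,0.31,-1],
  [0,0,0,0.34,1.85,0.37,-1],
  [0,0,0,0.47,2.48,0.37,-1],
  [0,0,0,0.59,3.11,0.31,-1],
  [0,0,0,0.71,3.73,0.17,-1],
  [0,0,0,0.83,4.33,-0.02,-1],
  [0,0,0,0.95,4.91,-0.27,-1],
  [0,0,0,1.06,5.47,-0.58,-1],
  [0,0,0,1.16,5.99,-0.95,-1],
  [0,0,0,1.25,6.47,-1.36,-1],
  [0,0,0,1.34,6.91,-1.83,-1],
])

```text
time_s: 7.1
position: [575.6, 248.8, 244.7]
tcp_rot: [0.773, 0.634, 0.005, 0.002]
contact_force: [32.6, -3.2, 5.3]
grip_width: 15.1
grasp_force: 44.4
```

```bash
python3 - <<'E'
from h import *
s=get_state();print(np.round(s["position"],1),s["grasp_force"],np.round(s["contact_force"],1))
p=snapshot("scene");cv2.imwrite("pics/s2.png",cv2.resize(p["pixels"][150:350,200:440,::-1],None,fx=3,fy=3))
E
```

```text
[575.6 248.8 244.7] 44.39140856266022 [32.6 -3.2  5.3]
```

View pics/s2.png

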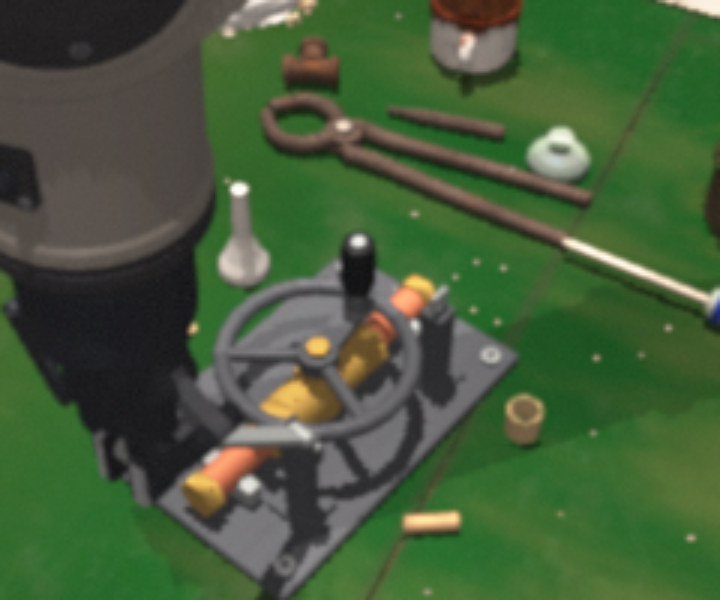

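The hasp has been swung over: the strap at (270,435) in the crop leans outwards. The measured lug path refines the stand's yaw to about -0.215 and the hub to about (580,53). I'll release the lug and lift away.

send_rows([
  [0,0,0,0.2,0,0,-1],
  [0,0,0,0.2,0,0,0],
  [0,0,0,0.2,0,0,0],
  [0,0,0,0.2,0,0,0],
  [0,0,0,0.2,0,0.8,0],
  [0,0,0,0.2,0,2,0],
  [0,0,0,0.2,-1.5,3,0.2],
  [0,0,0,0.2,-3.3,3,0.2],
  [0,0,0,0.2,-5.3,3,0.2],
  [0,0,0,0.2,-7.3,3,0.2],
  [0,0,0,0.2,-8.7,3,0.2],
  [0,0,0,0.2,-9,3,0.2],
])

```text
time_s: 8.65
position: [575.3, 20.7, 318.3]
tcp_rot: [0.774, 0.633, 0.0, 0.001]
contact_force: [-0.3, 0.9, -0.8]
grip_width: 51.0
grasp_force: 0.0
```

```bash
python3 - <<'E'
from h import *
s=get_state();print(s["time_s"],np.round(s["position"],1),np.round(s["contact_force"],1),s["grip_width"])
p=snapshot("wrist");cv2.imwrite("pics/w2.png",p["pixels"][:,:,::-1])
for k,z in dict(wheel_hub=69,handle_grip=102,hasp_hinge=82).items():
    for a in spot_point(p,k)[:1]: print(k,np.round(a["uv"]),round(a["conf"],2),np.round(ww(p,s,a["uv"],z),1))
E
```

```text
8.65 [575.3  20.7 318.3] [-0.3  0.9 -0.8] 50.958750227402945
wheel_hub [318. 182.] 0.83 [581.3  54.9  69. ]
handle_grip [322. 247.] 0.96 [574.8   1.3 102. ]
hasp_hinge [265. 101.] 0.57 [551.8 130.4  82. ]
```

View pics/w2.png

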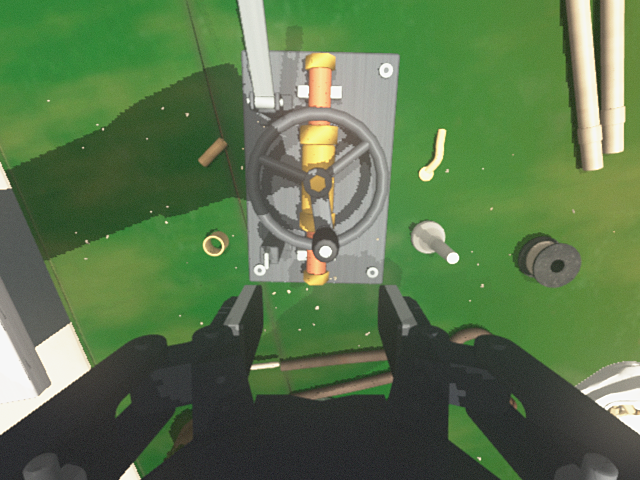

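The hasp strap now lies outside, at (255,50). The handle top is at (325,250) and the hub at (318,182). I'll grasp the handle from above.

send_rows([
  [0,0,0,0.03,-0.3,-1,0.2],
  [0,0,0,0.03,-0.6,-2.2,0.2],
  [0,0,0,0.03,-0.78,-3.4,0.2],
  [0,0,0,0.03,-0.78,-4.6,0.2],
  [0,0,0,0.03,-0.78,-5.6,0.2],
  [0,0,0,0.03,-0.78,-6.1,0.2],
  [0,0,0,0.03,-0.78,-6.1,0.2],
  [0,0,0,0.03,-0.78,-6.1,-1],
  [0,0,0,0.03,-0.78,-6.1,-1],
  [0,0,0,0.03,-0.78,-6.1,-1],
  [0,0,0,0.03,-0.78,-6.1,-1],
], force=50)

```text
time_s: 10.22
position: [576.5, 4.0, 165.6]
tcp_rot: [0.773, 0.635, 0.001, 0.0]
contact_force: [-1.3, 1.3, 5.4]
grip_width: 22.5
grasp_force: 48.7
```

```bash
cat > c.py <<'E'
import numpy as np,sys
# hub x,y ; commanded x,y ; list of joint values
def rows(cmd,qs,hub=(581,54),r=50,yaw=-.215):
    for q in qs:
        a=yaw+np.pi+q
        print(round(q,2),np.round((np.array(hub)+r*np.array([np.cos(a),np.sin(a)])-cmd)/25,2).tolist())
E
python3 - <<'E'
from c import *
rows((576,3.8),np.linspace(1.69,-.1,13)[1:])
E
```

```text
1.54 [-0.29, 0.07]
1.39 [-0.57, 0.16]
1.24 [-0.83, 0.3]
1.09 [-1.08, 0.47]
0.94 [-1.29, 0.68]
0.8 [-1.47, 0.91]
0.65 [-1.62, 1.17]
0.5 [-1.72, 1.45]
0.35 [-1.78, 1.74]
0.2 [-1.8, 2.04]
0.05 [-1.77, 2.34]
-0.1 [-1.7, 2.63]
```

send_rows([
  [0,0,0,-0.29,0.07,0,-1],
  [0,0,0,-0.57,0.16,0,-1],
  [0,0,0,-0.83,0.3,0,-1],
  [0,0,0,-1.08,0.47,0,-1],
  [0,0,0,-1.29,0.68,0,-1],
  [0,0,0,-1.47,0.91,0,-1],
  [0,0,0,-1.62,1.17,0,-1],
  [0,0,0,-1.72,1.45,0,-1],
  [0,0,0,-1.78,1.74,0,-1],
  [0,0,0,-1.8,2.04,0,-1],
  [0,0,0,-1.77,2.34,0,-1],
  [0,0,0,-1.73,2.5,0,-1],
])

```text
time_s: 11.72
position: [531.4, 65.6, 165.3]
tcp_rot: [0.773, 0.635, -0.001, 0.0]
contact_force: [-15.0, -19.0, 29.9]
grip_width: 22.5
grasp_force: 51.6
```

send_rows([
  [0,0,0,0.03,0.1,0,-1],
  [0,0,0,0.03,0.1,0,-1],
  [0,0,0,0.03,0.1,0,-1],
  [0,0,0,0.03,0.1,0,-1],
])

```text
time_s: 12.22
position: [531.6, 65.8, 165.3]
tcp_rot: [0.773, 0.634, -0.003, 0.001]
contact_force: [-17.7, -18.6, 31.8]
grip_width: 22.8
grasp_force: 52.1
```

The valve is against its stop: 19 N of tangential push, with the handle at the -x position. Now I work out the two turns back.

```bash
python3 - <<'E'
from c import *
P=dict(hub=(580.2,53.9),yaw=-.23)
rows((533.5,68.8),np.pi*np.arange(1,13)/12,**P)
h=np.array(P["hub"])
u=50*np.array([np.cos(.23),-np.sin(.23)])
print("B");rows(h+u,np.pi+np.pi*np.arange(1,13)/12,**P)
print("C");rows(h-u,np.pi*np.arange(1,13)/12,**P)
E
```

```text
0.26 [-0.13, -0.66]
0.52 [-0.05, -1.17]
0.79 [0.17, -1.65]
1.05 [0.5, -2.05]
1.31 [0.92, -2.36]
1.57 [1.41, -2.54]
1.83 [1.93, -2.59]
2.09 [2.45, -2.51]
2.36 [2.92, -2.3]
2.62 [3.33, -1.96]
2.88 [3.63, -1.54]
3.14 [3.82, -1.05]
B
3.4 [0.05, 0.52]
3.67 [-0.03, 1.03]
3.93 [-0.25, 1.51]
4.19 [-0.58, 1.91]
4.45 [-1.0, 2.22]
4.71 [-1.49, 2.4]
4.97 [-2.01, 2.45]
5.24 [-2.53, 2.37]
5.5 [-3.0, 2.16]
5.76 [-3.41, 1.82]
6.02 [-3.71, 1.4]
6.28 [-3.89, 0.91]
C
0.26 [-0.05, -0.52]
0.52 [0.03, -1.03]
0.79 [0.25, -1.51]
1.05 [0.58, -1.91]
1.31 [1.0, -2.22]
1.57 [1.49, -2.4]
1.83 [2.01, -2.45]
2.09 [2.53, -2.37]
2.36 [3.0, -2.16]
2.62 [3.41, -1.82]
2.88 [3.71, -1.4]
3.14 [3.89, -0.91]
```

send_rows([
  [0,0,0,-0.13,-0.66,0.1,-1],
  [0,0,0,-0.05,-1.17,0.1,-1],
  [0,0,0,0.17,-1.65,0.1,-1],
  [0,0,0,0.5,-2.05,0.1,-1],
  [0,0,0,0.92,-2.36,0.1,-1],
  [0,0,0,1.41,-2.54,0.1,-1],
  [0,0,0,1.93,-2.59,0.1,-1],
  [0,0,0,2.45,-2.51,0.1,-1],
  [0,0,0,2.92,-2.3,0.1,-1],
  [0,0,0,3.33,-1.96,0.1,-1],
  [0,0,0,3.63,-1.54,0.1,-1],
  [0,0,0,3.82,-1.05,0.1,-1],
])

```text
time_s: 13.72
position: [628.5, 42.3, 166.1]
tcp_rot: [0.773, 0.635, -0.001, -0.0]
contact_force: [-11.7, -0.5, -10.6]
grip_width: 22.3
grasp_force: 54.9
```

send_rows([
  [0,0,0,0.05,0.52,0,-1],
  [0,0,0,-0.03,1.03,0,-1],
  [0,0,0,-0.25,1.51,0,-1],
  [0,0,0,-0.58,1.91,0,-1],
  [0,0,0,-1.0,2.22,0,-1],
  [0,0,0,-1.49,2.4,0,-1],
  [0,0,0,-2.01,2.45,0,-1],
  [0,0,0,-2.53,2.37,0,-1],
  [0,0,0,-3.0,2.16,0,-1],
  [0,0,0,-3.41,1.82,0,-1],
  [0,0,0,-3.71,1.4,0,-1],
  [0,0,0,-3.89,0.91,0,-1],
])

```text
time_s: 15.22
position: [530.9, 65.8, 166.4]
tcp_rot: [0.772, 0.635, 0.0, -0.0]
contact_force: [8.0, 2.5, -36.1]
grip_width: 22.5
grasp_force: 52.4
```

send_rows([
  [0,0,0,-0.05,-0.52,-0.05,-1],
  [0,0,0,0.03,-1.03,-0.05,-1],
  [0,0,0,0.25,-1.51,-0.05,-1],
  [0,0,0,0.58,-1.91,-0.05,-1],
  [0,0,0,1.0,-2.22,-0.05,-1],
  [0,0,0,1.49,-2.4,-0.05,-1],
  [0,0,0,2.01,-2.45,-0.05,-1],
  [0,0,0,2.53,-2.37,-0.05,-1],
  [0,0,0,3.0,-2.16,-0.05,-1],
  [0,0,0,3.41,-1.82,-0.05,-1],
  [0,0,0,3.71,-1.4,-0.05,-1],
  [0,0,0,3.89,-0.91,-0.05,-1],
])

```text
time_s: 16.73
position: [628.9, 43.8, 165.9]
tcp_rot: [0.772, 0.635, -0.0, -0.0]
contact_force: [-16.8, -1.0, 3.6]
grip_width: 22.2
grasp_force: 56.5
```

send_rows([
  [0,0,0,0.05,0.52,0,-1],
  [0,0,0,-0.03,1.03,0,-1],
  [0,0,0,-0.25,1.51,0,-1],
  [0,0,0,-0.58,1.91,0,-1],
  [0,0,0,-1.0,2.22,0,-1],
  [0,0,0,-1.49,2.4,0,-1],
  [0,0,0,-2.01,2.45,0,-1],
  [0,0,0,-2.53,2.37,0,-1],
  [0,0,0,-3.0,2.16,0,-1],
  [0,0,0,-3.41,1.82,0,-1],
  [0,0,0,-3.71,1.4,0,-1],
  [0,0,0,-3.89,0.91,0,-1],
])

```text
time_s: 18.23
position: [530.9, 65.4, 166.0]
tcp_rot: [0.772, 0.635, 0.0, -0.0]
contact_force: [0.1, 4.1, -4.1]
grip_width: 22.5
grasp_force: 55.7
```

send_rows([
  [0,0,0,0,0,0,-1],
  [0,0,0,0,0,0,-1],
  [0,0,0,0,0,0,-1],
  [0,0,0,0,0,0,-1],
  [0,0,0,0,0,0,-1],
  [0,0,0,0,0,0,-1],
])

```text
time_s: 18.98
position: [530.9, 64.7, 165.9]
tcp_rot: [0.773, 0.635, -0.001, -0.0]
contact_force: [-8.0, -1.5, 4.8]
grip_width: 22.5
grasp_force: 56.5
```

```bash
python3 - <<'E'
from h import *
s=get_state();print(s["time_s"],np.round(s["position"],1),np.round(s["contact_force"],1),s["grasp_force"],np.round(s["joint_velocities"],3))
p=snapshot("scene");cv2.imwrite("pics/s3.png",cv2.resize(p["pixels"][150:350,200:440,::-1],None,fx=3,fy=3))
E
```

```text
18.975 [530.9  64.7 165.9] [-8.  -1.5  4.8] 56.45158231258392 [ 0.     0.001 -0.    -0.001  0.     0.     0.   ]
```

View pics/s3.png

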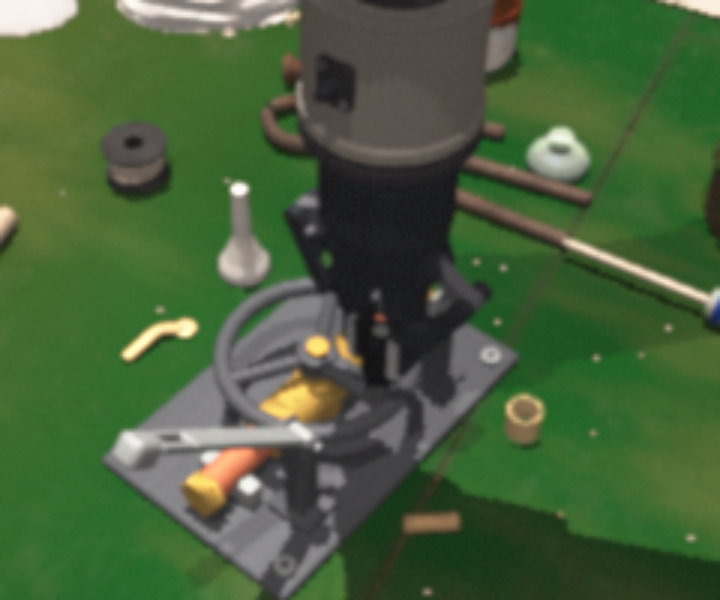

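The hasp is still over to the outside (lug at (135,448)), the bystanders are in place, the handle is held, and the tool is within 1 mm of its shut position after two turns. Handing the job in.

```bash
python3 -c "
from plant import *
print(finish_job())"
```

```text
the job is handed in; nothing more can be done
None
```

I handed the job in after about 19 s on the robot's clock: the hasp is over to the outside, the valve was shut and backed off two full turns (tool within about 1 mm of its shut position), the handle is held at rest, and the bystanders looked undisturbed in the last picture; no verdict came back.

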